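# Load a birch plaque blank onto the engraver's presence switch

### The arm

A 7-joint arm with a two-finger parallel gripper is mounted at the origin on the work surface. World frame = base frame: x ahead of the robot, y to its left, z up, the work surface at z = 0. Lengths are in m, angles in degrees, forces in N, time in s.
With the tool pointing down it reaches from about 0.4 to 0.875 m from the base axis. Payload 6.5 kg.
Tool frame: the origin (TCP) lies at the very end of the fingers, on their centre line; the grasp point (between the pads) lies 19 mm behind it (hold_point_z is the distance from the TCP to the grasp point, in m); z points along the fingers, y is the direction in which the jaws open and shut (so a half turn about z gives the same grasp; the last joint's range is limited). The gripper opens to 85 mm and grips with 20 to 120 N. Pads are 22 mm wide; open, the fingers measure 114 mm over their backs; the gripper's body (76 mm by 85 mm) begins 54 mm behind the grasp point. The pads swing forward as they close: fully open they stand 13 mm farther back than shut.
Start: joints at [-79.481, 30.733, -0.252, 88.115, 0.149, 61.152, -4.079], TCP at [0.161, 0.63, 0.231] pointing down, gripper open.
Joint ranges: [-154.64, 154.64], [-21.42, 123.67], [-72.66, 72.17], [13.99, 137.28], [-74.86, 254.86], [10.95, 109.41], [-158.01, 158.01]. Speed limits (degrees/s): [136.94, 136.94, 180, 180, 180, 180, 180].

### API

Orientations are given as [roll, pitch, yaw] about the fixed x, y, z axes, in that order (R = Rz(yaw) Ry(pitch) Rx(roll)).
In Python, from cell import * gives the robot as it stands. Calls block until the motion is done:
- movep(position, orientation): joint-space move of the TCP to a pose.
- movel(position, attitude=None, speed=0.15): straight line of the TCP; attitude=None keeps the orientation; speed is the mean speed in m/s.
- goto_joints(angles): joint-space move.
- set_gripper(opening, f_grip=None): finger opening in m; f_grip is the grip in N (None keeps the last); returns when the fingers have stopped.
- sleep(seconds).
- solve_ik(position, orientation): joint angles nearest the present ones, or None.
- capture(name): name is "side" or "top" or "wrist"; returns (picture, depth): 480x640x3 uint8, red, green, blue; 480x640 float32, m along the optical axis (not along the pixel's ray), 0 where there is no reading.
- get_calibration(name): a dict with "fx", "fy", "cx", "cy" (pixels), "camera_from_world" (4x4, takes a point from world to camera coordinates). Camera axes: x right, y up, looking along -z (the intrinsics and any distortion apply to the point x, -y, -z); pixel columns grow to the right and rows downward; lengths in m; the calibration is good to about 2 mm. A picture is of the moment at which its call begins: read the wrist's pose just before it. get_calibration takes no time and is no camera call; for the wrist camera it gives the pose at the moment of the call.
A pose or a line that the arm cannot do raises MotionError and nothing moves.
- job_done(): hands the job in, once; it reports no verdict.
Readings, each from a call of its own:
- get_time_s(): time.
- get_q(): joint angles.
- get_qd(): joint speeds.
- get_joint_efforts(): joint torques, N m.
- get_tcp_pos(): TCP position.
- get_tool_rot(): TCP orientation.
- get_contact_force(): force on the tool from outside, world axes, zero at the start.
- get_ft_torque(): the same for the moment, N m.
- get_width(): finger opening in m.
Only numpy, scipy, OpenCV 4.12 (cv2) and the standard library are available. Lean on these libraries where they do the work, as an engineer would, in place of code of your own. Each camera call takes 0.05 s, during which the arm holds its last target. There are 200 camera calls.

### The job

Load the pale birch plank into the engraver: lay it flat on the bed inside the orange outline, long side along the outline's long side, so that its end holds the red switch lever down, and let go of it. Set it down, do not drop it, and leave the dark walnut plank where it lies.

Things in the scene. Friction and masses are not known exactly. Their poses are not given: they have to be found in the camera images.
- birch_center (a point): Centre (half-way up) of the loose pale birch plank: a flat block 60 mm wide (its x), 120 mm long (its y), 22 mm thick (z), about 0.12 kg, pale with brown bark on the two long sides. Starts flat on the table; grip it across its 60 mm width. Either way round is fine. (The round tree slice nearby is another thing.)
- walnut_center (a point): Centre (half-way up) of the loose dark brown walnut plank, same size and axes as the birch one. To be left alone.
- nest (a point): Centre of the orange outline on the engraver's aluminium bed, at the bed's top, 24 mm above the table (mm throughout). z up, y along the outline's long side towards the switch. Outline 90 (x) by 150 (y), 15 wider than the plank all round. Nearby: guide rods at x = +-102, 1 above the bed; switch body from y = 106, 18 above the bed; gantry and head beyond y = 133, 122 above the table.
- switch_lever (a joint): Red spring lever (rad, mm): 0 free, grows when pressed, stop 0.45. Hinge along the nest's x at y = +94, level with the bed; the arm, 62 long, points to -y over a slot in the bed and, free, leans up: roller at its end at y = +37, 24 above the bed. Pressed, it sinks into the slot; a plank flat in the outline covers its end and holds it at about 0.38 to 0.42. Needs 0.2 N (plank's weight suffices).
Things that resemble listed ones, but are neither listed nor needed, are in the scene too. Leave any blue, green or purple look-alike of the part that bears birch_center alone.

How it is judged (in metres and radians):
At the end, for the whole second after the job is handed in: The birch plank lies flat (within 3.4 degrees) and still on the bed, its centre within 18 mm of the outline's centre in each direction, its long side within 15 degrees of the outline's, and the lever is held down (joint above 0.34 rad) (x of birch_center in the frame of nest between -0.018 and 0.018 m and y of birch_center in the frame of nest between -0.018 and 0.018 m and z of birch_center in the frame of nest between -0.015 and 0.015 m and angle between the y axis of birch_center and the y axis of nest, either way round below 0.26 rad and angle between birch_center's own z axis and vertical below 0.06 rad and value of joint switch_lever above 0.34 rad and linear speed of birch below 0.02 m/s); the robot touches nothing.
It fails at once if the walnut plank is moved by more than 30 mm (distance of walnut_center from where it was at the start of the episode above 0.03 m).
It fails at once if the birch plank is dropped: let go in the air, more than 20 mm above the bed (contact force between birch and anything else below 0.02 N and z of birch_center in the frame of nest above 0.032 m).
It also fails if it takes over 37 s, if anything falls off the work surface, if the arm or the gripper's body presses on something with over 40 N, if the wrist force passes 120 N, or if a joint passes its speed limit or range.

## Working session

There is one attempt and no reset: what is moved stays moved. The work goes in short steps, each a Python script; the robot and the scene stay as the last script left them, time stands still between calls to the robot, and variables do not carry over. Pictures are saved under pics/ and viewed, about 8 in all and at most 12, crops included, and the job is handed in when it is done.

```bash
mkdir -p pics; ls
cat > h.py <<'E'
from cell import *
import numpy as np, cv2
def snap(n,f):
    c=get_calibration(n); p,d=capture(n)
    cv2.imwrite(f'pics/{f}.png',p[:,:,::-1]); np.savez(f'pics/{f}.npz',p=p,d=d,**{k:np.array(c[k]) for k in("fx","fy","cx","cy","camera_from_world")}); return c,p,d
def load(f): return np.load(f'pics/{f}.npz')
def px(c,u,v,d=None,z=None):
    """pixel + depth (or plane height z) -> world"""
    T=np.linalg.inv(c["camera_from_world"]); r=np.array([(u-c["cx"])/c["fx"],-(v-c["cy"])/c["fy"],-1.])
    R=T[:3,:3]@r; s=d if z is None else (z-T[2,3])/R[2]
    return T[:3,3]+s*R
E
python3 - <<'E'
from h import *
for n in("top","side"):
    c,p,d=snap(n,n+"0"); print({k:v for k,v in c.items() if k!="camera_from_world"}, np.linalg.inv(c["camera_from_world"]).round(3))
print(get_time_s(),get_tool_rot())
E
```

```text
pics
{'fx': 531.7274091691584, 'fy': 531.7274091691584, 'cx': 317.00054274457716, 'cy': 232.28313710187965} [[-0.035  0.979 -0.2    0.13 ]
 [-0.999 -0.035  0.002 -0.119]
 [-0.005  0.2    0.98   1.512]
 [ 0.     0.     0.     1.   ]]
{'fx': 572.7754579550059, 'fy': 572.7754579550059, 'cx': 322.5753689929854, 'cy': 241.65644641452437} [[ 8.810e-01  3.560e-01 -3.110e-01  1.400e-02]
 [-4.730e-01  6.660e-01 -5.770e-01 -9.310e-01]
 [ 1.000e-03  6.560e-01  7.550e-01  1.157e+00]
 [ 0.000e+00  0.000e+00  0.000e+00  1.000e+00]]
0.1 [-1.79911122e+02  6.20594607e-03  1.65690370e+02]
```

View pics/top0.png

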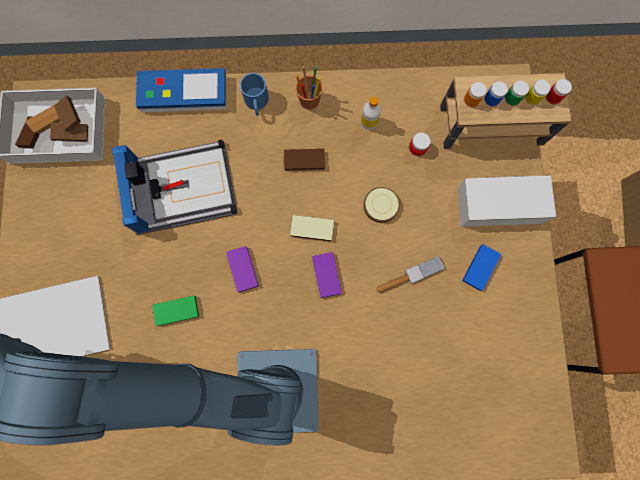

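View pics/side0.png

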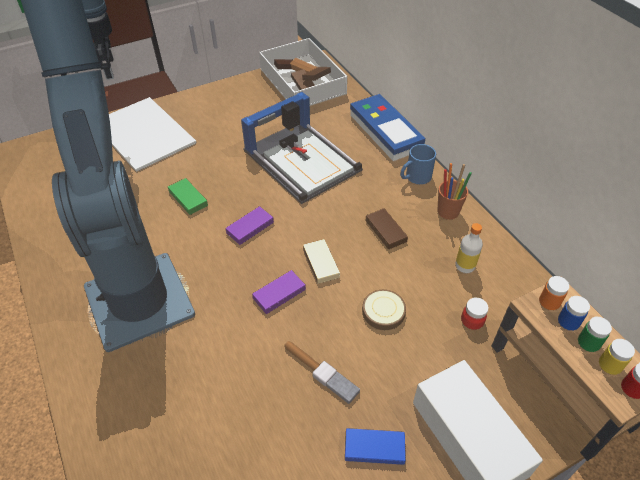

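The top picture shows the birch at about (312,228), the walnut at (304,160), and the orange outline around (197,182) with the gantry to its left. The side picture agrees. I'll enlarge the area to read the corners.

Run:
```python
import cv2
p=cv2.imread('pics/top0.png')[130:250,110:350]
cv2.imwrite('pics/c1.png',cv2.resize(p[0:120,0:130],None,fx=6,fy=6,interpolation=cv2.INTER_CUBIC)[:600])
cv2.imwrite('pics/c2.png',cv2.resize(p[75:120,170:240],None,fx=8,fy=8,interpolation=cv2.INTER_CUBIC))
```

```text
(no output)
```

View pics/c1.png

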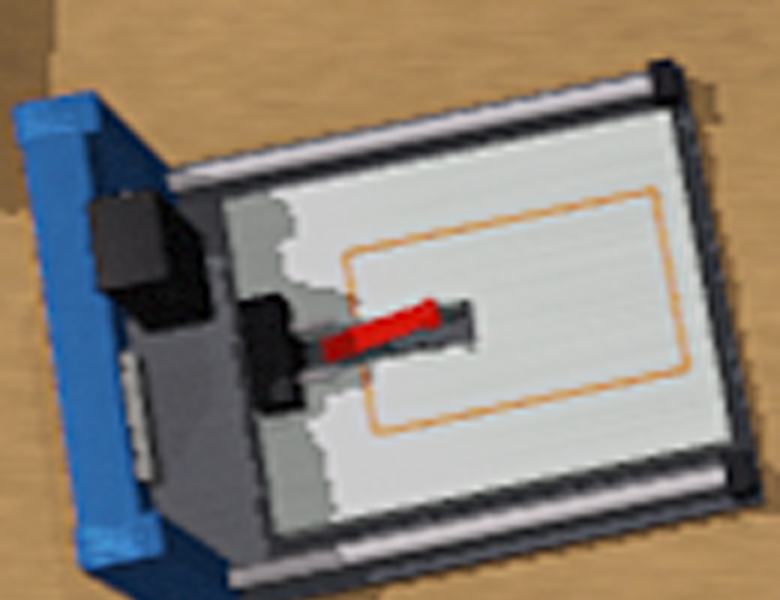

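View pics/c2.png

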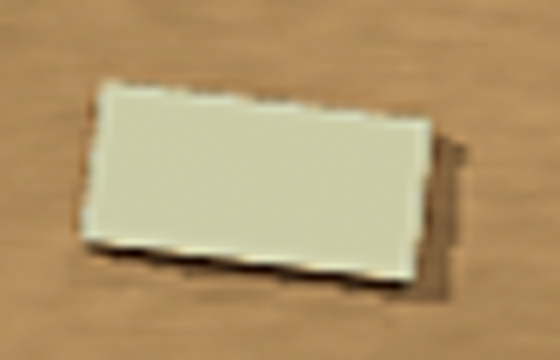

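The outline corners in c1 are (348,252), (655,190), (688,370) and (377,432). The birch top corners in c2 are (102,85), (432,120), (414,282) and (88,240). Next I convert these to world positions.

```bash
cat >> h.py <<'E'
def rect(c,P,z):
    W=np.array([px(c,u,v,z=z) for u,v in P]); s=[np.linalg.norm(W[i]-W[(i+1)%4]) for i in range(4)]
    a=(W[1]-W[0])+(W[2]-W[3]); return W.mean(0), np.degrees(np.arctan2(a[1],a[0])), np.round(s,4)
E
python3 - <<'E'
from h import *
c=load("top0"); d=c["d"]
N=np.array([(348,252),(655,190),(688,370),(377,432)])/6-.5+.08+[110,130]
B=np.array([(102,85),(432,120),(414,282),(88,240)])/8-.5+.06+[280,205]
for n,P,z in(("nest",N,.024),("birch",B,.022)):
    ctr,a,s=rect(c,P,z); u,v=P.mean(0).round().astype(int)
    print(n,ctr,"axis right->",a,s,"depth z",px(c,u,v,d=d[v,u]))
for u,v in((304,160),):print("walnut",px(c,u,v,d=d[v,u]))
E
```

```text
nest [0.59734095 0.22524439 0.024     ] axis right-> -80.16859009637123 [0.1521 0.0935 0.1522 0.0927] depth z [0.5992274  0.22530312 0.02098187]
birch [ 0.4488433  -0.10868676  0.022     ] axis right-> -98.8806183866864 [0.1194 0.0596 0.1174 0.0571] depth z [ 0.44969734 -0.10894465  0.02123476]
walnut [ 0.65090767 -0.09208856  0.02455646]
```

The sizes and heights agree with the ones given. I'll move above the birch and check from near.

Run:
```python
from h import *
for y in(81.1,-98.9): print(y,solve_ik([.449,-.109,.2],[180,0,y]))
for y in(99.8,-80.2): print(y,solve_ik([.597,.225,.2],[180,0,y]))
movep([.449,-.109,.22],[180,0,81.1])
set_gripper(.076)
c,p,d=snap("wrist","w1"); print(get_tcp_pos(),get_tool_rot(),get_q(),get_time_s())
```

```text
81.1 [-35.28041994  21.31461064  53.41787303 119.51067923 -22.51840004
  49.65282626  22.30088659]
-98.9 [ -41.66308784   25.87901489   63.41373324  119.73133265  -29.69644453
   51.98799693 -150.29602656]
99.8 [-42.35906936  33.31845859  25.68206178  92.88543613 -16.38417725
  57.55659553  -1.70345708]
-80.2 [ 13.55562191  46.29119045 -61.70806103  89.23211868  42.46332319
  70.52964681 134.30941645]
[ 0.44907406 -0.10883345  0.21997707] [-1.79997956e+02  2.25903271e-03  8.11230716e+01] [-35.42311865  18.49419507  52.68356906 118.36713558 -18.74799545
  51.70050295  18.78906937] 3.2
```

View pics/w1.png

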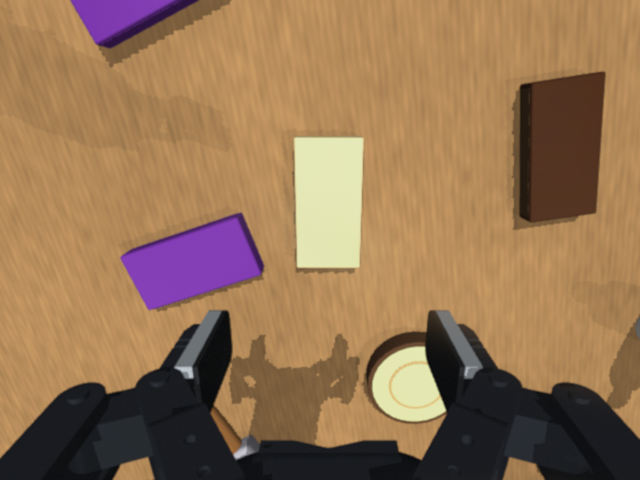

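The birch is isolated. Its top corners are at (294.5,137), (363.5,137), (359.5,268) and (297,268.5). The nearest purple block is about 50 mm from the left edge at the grip row, so the finger clears it.

Run:
```python
from h import *
c=load("w1")
ctr,a,s=rect(c,[(297,268.5),(294.5,137),(363.5,137),(359.5,268)],.022); print(ctr,a,s)
dc=ctr[:2]-[.4488,-.1087]; print(dc)
assert np.hypot(*dc)<.008 and abs(a-81.1)<4
x,y=ctr[:2]
movel([x,y,.06],[180,0,a]); movel([x,y,.01],speed=.1)
for z in(.006,.003,0,-.003):
    movel([x,y,z],speed=.03); f=get_contact_force(); print(z,np.round(f,2))
    if f[2]>3: break
set_gripper(.05,40); print("w",get_width(),get_tcp_pos(),get_contact_force(),get_time_s())
p,d=capture("side"); cv2.imwrite("pics/s1.png",cv2.resize(p[190:340,220:420],None,fx=4,fy=4)[:,:,::-1])
```

```text
[ 0.45031871 -0.10882206  0.022     ] 80.78903884919949 [0.1195 0.0581 0.119  0.0586]
[ 0.00151871 -0.00012206]
0.006 [ 0.5   0.44 -0.  ]
0.003 [-0.11  0.57  0.69]
0 [ 0.48 -0.26 -0.82]
-0.003 [-0.2   0.01 -0.05]
w 0.05960822571445765 [ 0.45027523 -0.10884691 -0.00286263] [-1.27858446  0.70528641  3.69378361] 6.3917
```

View pics/s1.png

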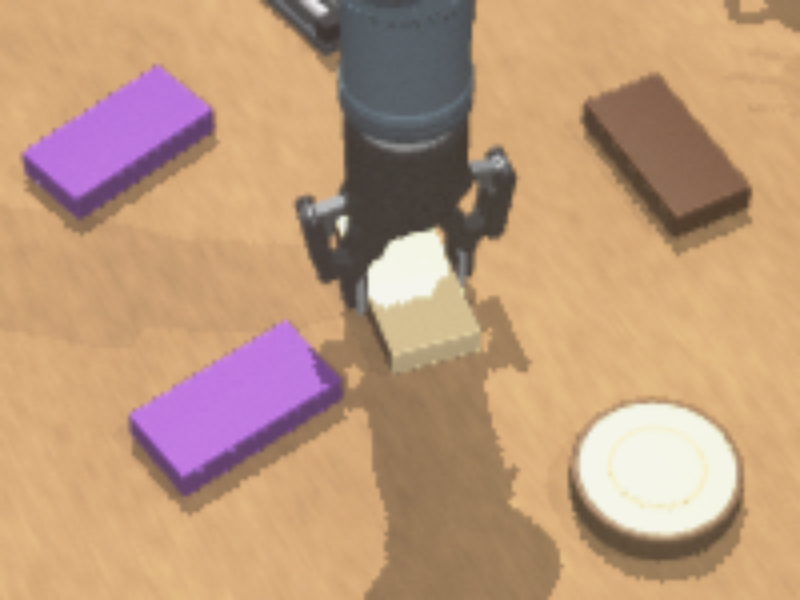

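The birch is gripped (width 59.6 mm) and nothing else is disturbed. I'll lift it, go above the nest and look.

Run:
```python
from h import *
x,y,_=get_tcp_pos()
movel([x,y,.2],speed=.15); print(get_width(),get_contact_force())
movep([.597,.225,.2],[180,0,99.83])
print(get_width(),get_tcp_pos(),get_tool_rot(),get_contact_force(),get_time_s())
snap("wrist","w2")
```

```text
0.059382922945847544 [ 0.87591119  0.36535827 -0.96223737]
0.05897944986468784 [0.59727043 0.22230857 0.20027732] [1.79996977e+02 7.21980333e-02 9.96283049e+01] [-0.33665212  0.0452899  -0.68265542] 9.3083
```

View pics/w2.png

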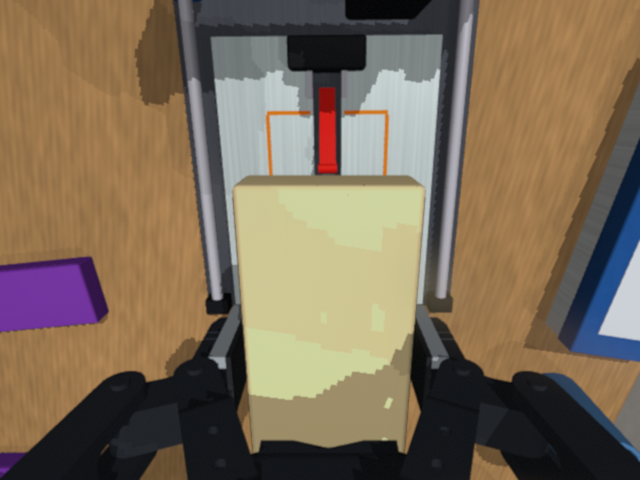

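The held plank is straight and above the outline. The outline's far corners are at (268,113) and (387.5,112), with the lever at (328,130). The plank's far top corners are at about (236,187) and (423,186).

Run:
```python
from h import *
c=load("w2"); a=np.radians(99.83); yv=np.array([np.cos(a),np.sin(a)]); xv=np.array([yv[1],-yv[0]])
L,R=px(c,268,113,z=.024),px(c,387.5,112,z=.024); m=(L+R)[:2]/2; v=R-L
print("outline w",np.linalg.norm(v),"y-axis ang",np.degrees(np.arctan2(v[1],v[0]))+90,"nest",m-.075*yv)
for z in(.225,):
  A,B=px(c,236,187,z=z),px(c,423,186,z=z); m2=(A+B)[:2]/2; v=B-A
  print("plank w",np.linalg.norm(v),"ang",np.degrees(np.arctan2(v[1],v[0]))+90,"ctr",m2-.06*yv,"tcp",get_tcp_pos(),get_tool_rot()[2])
```

```text
outline w 0.09232374671145833 y-axis ang 100.04955978047185 nest [0.59730516 0.22628525]
plank w 0.05609722180206446 ang 99.88909678175575 ctr [0.5985582  0.22158208] tcp [0.59731722 0.22227105 0.20037529] 99.61653968150259
```

The nest estimates agree within 1 mm, and the plank is centred on the TCP to within 1.5 mm. I'll lower it.

Run:
```python
from h import *
x,y=.597,.2257
movel([x,y,.075],[180,0,99.9],speed=.12); f0=np.array(get_contact_force()); print(f0.round(2),get_tcp_pos())
movel([x,y,.032],speed=.06); print(get_contact_force().__repr__())
for z in(.028,.026,.0245,.0235,.0225,.0215,.0205):
    movel([x,y,z],speed=.02); f=np.array(get_contact_force()); print(z,np.round(f-f0,2),np.round(get_tcp_pos(),4))
    if f[2]-f0[2]>4: break
print(get_width(),get_time_s())
snap("wrist","w3")
```

```text
[ 0.65 -0.05 -1.11] [0.59773215 0.22582823 0.07589055]
array([-0.58956251,  0.37189181, -0.44431099])
0.028 [-1.31  1.    0.08] [0.5969 0.2257 0.028 ]
0.026 [-0.96  0.48 -0.23] [0.5969 0.2257 0.0259]
0.0245 [-1.57 -0.54  0.07] [0.5969 0.2257 0.0244]
0.0235 [-1.13  0.74  0.  ] [0.597  0.2257 0.0235]
0.0225 [-1.31 -0.36  0.47] [0.5969 0.2257 0.0224]
0.0215 [-0.52  0.11  0.1 ] [0.5969 0.2257 0.0214]
0.0205 [-3.43 -0.82  7.05] [0.5971 0.2257 0.0213]
0.05882011289236315 13.2667
```

View pics/w3.png

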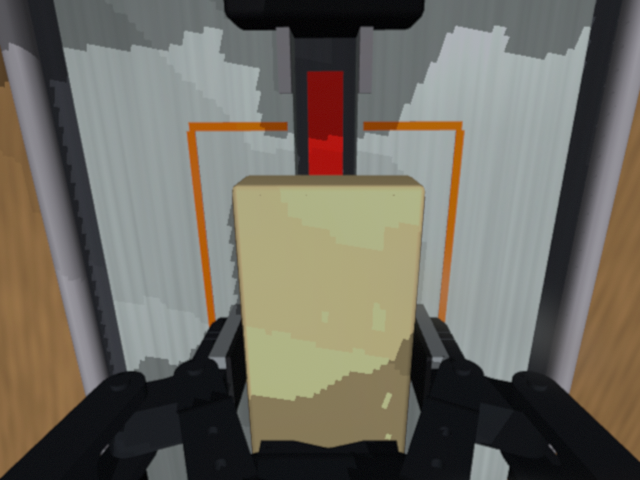

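It touched down at the predicted height. The plank is centred in x, its far end is at row 178 just inside the outline, and it covers the lever's end. I'll release and retreat straight up.

Run:
```python
from h import *
set_gripper(.078); print(get_width())
x,y,z=get_tcp_pos(); movel([x,y,z+.05],speed=.08); movel([x,y,.24],speed=.15); movel([x-.06,y-.1,.26],speed=.15); sleep(.3)
print(get_tcp_pos(),get_contact_force(),get_time_s())
snap("wrist","w4"); c,p,d=snap("side","s4"); cv2.imwrite("pics/s4c.png",cv2.resize(p[80:210,220:380],None,fx=4,fy=4)[:,:,::-1])
```

```text
0.07789790222868632
[0.53712798 0.1260844  0.25979564] [ 0.60485996 -0.50442915 -0.56507223] 16.9417
```

View pics/w4.png

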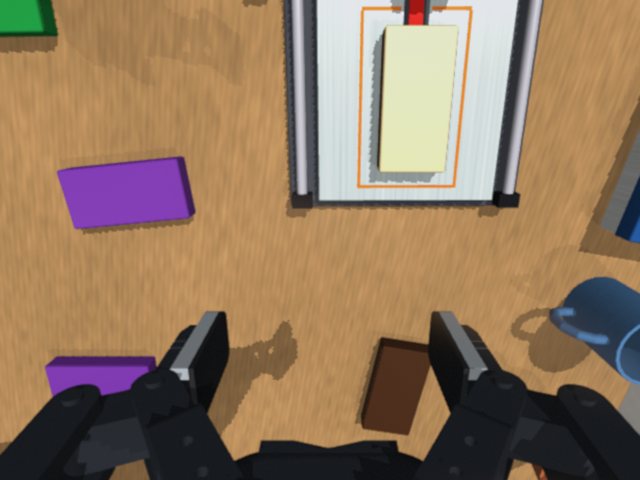

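View pics/s4c.png

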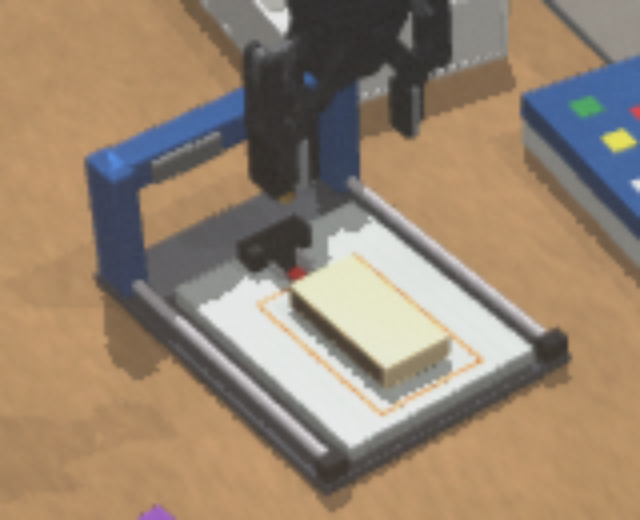

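The plank is released inside the outline, but the shadow at its near end makes me want to check tilt and height from the depth.

Run:
```python
from h import *
a=np.radians(99.9); yv=np.array([np.cos(a),np.sin(a)]); xv=np.array([yv[1],-yv[0]]); n=np.array([.597,.2257])
def fit(c,poly,nm):
    m=np.zeros((480,640),np.uint8); cv2.fillPoly(m,[np.array(poly)],1); v,u=np.nonzero(m&(c["d"]>0))
    P=np.array([px(c,*q) for q in zip(u,v,c["d"][v,u])]); X=np.c_[(P[:,:2]-n)@xv,(P[:,:2]-n)@yv,np.ones(len(P))]
    k,*_=np.linalg.lstsq(X,P[:,2],rcond=None); print(nm,"tilt deg x,y",np.degrees(k[:2]).round(2),"z mean",P[:,2].mean().round(4),"pixels",len(P))
c=load("w4")
fit(c,[(388,30),(453,30),(441,167),(384,167)],"plank")
fit(c,[(325,50),(352,50),(348,190),(325,190)],"bed left")
C,an,s=rect(c,[(379,171.5),(385.5,25),(457.5,25.5),(445.5,172)],.046); print("plank in nest",(C[:2]-n)@xv,(C[:2]-n)@yv,an,s)
C,an,s=rect(c,[(359,186.5),(362,7.5),(471.5,7.5),(456,186.5)],.024); print("outline",(C[:2]-n)@xv,(C[:2]-n)@yv,an,s)
s=load("s4"); fit(s,[(296,151),(307,147),(330,164),(318,171)],"plank side")
```

```text
plank tilt deg x,y [-0.01  0.02] z mean 0.0445 pixels 8528
bed left tilt deg x,y [ 0.03 -0.02] z mean 0.0224 pixels 3647
plank in nest 0.00046736310763089643 -0.0008500111250059954 100.1707857138625 [0.1181 0.0584 0.1182 0.0603]
outline 0.0008389341274800069 -0.00090214673494118 100.64481194057161 [0.1532 0.093  0.1532 0.0944]
plank side tilt deg x,y [-0.92 -0.18] z mean 0.0476 pixels 371
```

The plank is flat, 22.1 mm above the bed and within 1 mm of the outline's centre, so I'm handing the job in.

```bash
python3 -c "
from cell import *
print(get_time_s()); job_done()"
```

```text
17.0417
the job is handed in; nothing more can be done
```

I gripped the birch plank across its width, set it down on the bed inside the orange outline, let go and backed the arm away. I handed the job in at 17.0 s of the 37 s allowed; it gave no verdict.

**Position:** in the last wrist picture, the plank's centre was within about 1 mm of the outline's centre. Its long side was within 0.5° of the outline's.

**Flatness:** the wrist depth gave a tilt of about 0.02°, with the plank's top 22.1 mm above the bed, which matches its thickness. The side camera's small, noisy patch (371 pixels) read 0.9° of tilt and a height 3 mm greater. That tilt is still within the 3.4° limit, and I trusted the wrist reading.

**Lever:** I could not read the lever joint. The plank covers the lever's end and lies flat on the bed, so it should be held down.

**Touchdown and the walnut plank:** the plank met the bed at the expected height with about 7 N before I released it. I never touched the walnut plank.

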